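Clamp the fitting spacer in a cam fixture and hold the lever at peak lift

ROBOT

A 6-joint arm with a two-finger parallel gripper is mounted at the origin on the work surface. World frame = base frame: x ahead of the robot, y to its left, z up, the work surface at z = 0. Lengths are in mm, angles in degrees, forces in N, time in s.
With the tool pointing down it reaches from about 350 to 850 mm from the base axis. Payload 8.1 kg.
Tool frame: the origin (TCP) lies at the very end of the fingers, on their centre line; the grasp point (between the pads) lies r.tcp_to_grasp behind it (r.tcp_to_grasp is the distance from the TCP to the grasp point, in mm); z points along the fingers, y is the line along which they close (so a half turn about z gives the same grasp; the last joint's range is limited). The gripper opens to 85 mm and grips with 20 to 120 N. Pads are 22 mm wide; open, the fingers measure 114 mm over their backs; the gripper's body (76 mm by 85 mm) begins 54 mm behind the grasp point. The pads swing forward as they close: fully open they stand 13 mm farther back than shut.
Start: joints at [-71.413, 7.471, 85.268, -0, 87.261, -4.893], TCP at [239.075, -550.316, 231.292] pointing down, gripper open.
Joint ranges: [-169.43, 169.43], [-51.17, 129.36], [1.28, 143.12], [-76.62, 256.62], [0, 156.53], [-152.29, 152.29]. Speed limits (degrees/s): [136.94, 136.94, 159.86, 180, 180, 180].

INTERFACE

Orientations are given as [roll, pitch, yaw] about the fixed x, y, z axes, in that order (R = Rz(yaw) Ry(pitch) Rx(roll)).
In Python, from bench import sense, viewer, order, r gives the robot as it stands.
- The arm moves only by the tool carry_out, never from a script. Its argument "increments" is one flat list of numbers, 7 for each row, row after row: the shift along the tool's x, y, z as a fraction of full scale, then the turn, a rotation vector about the tool's x, y, z as a fraction of full scale, then the opening, from -1 (shut) to 1 (fully open). A call has exactly 10 rows; each row is the pose to reach, as a shift and turn from the pose commanded when the call began, along the tool's axes at that moment, turning the shorter way round; what a row does not reach only later rows make up. Full scale, the value 1, is 400 mm for a shift and 2 pi rad for a turn. A row lasts 1/8 s, in which the tool goes at most 62.5 mm and 10.7 degrees, less where a joint would pass 70% of its speed; a pose out of reach is approached as far as the arm can. A call with a number of a shift or a turn outside -1 to 1 is refused whole. A call with a gripper value outside its range is refused whole. The fingers move at their own pace and stop on an object; "force" is the grip in N (left out, the last holds). Time passes only in rows, so rows that repeat a pose let the fingers close, or fill a call up. It gives the time, the measured TCP pose, the force, the opening and the grip force at its end, in the units of the state.
- sense(): the state, without advancing time (a new reading comes with each control period).
- viewer.snapshot(name): name is "scene" or "side" or "wrist"; returns the picture (420x560x3 uint8, red, green, blue); there is no depth.
- viewer.get_calibration(name): a dict with "fx", "fy", "cx", "cy" (pixels), "k1" (the pictures are not rectified: a ray, as slopes to the right and down, at radius r is drawn at 1 + k1 r^2 times it, then the intrinsics apply), "R" (3x3) and "t" (3): a world point X has camera coordinates R X + t. Camera axes: x right, y down, z forward; pixel columns grow to the right and rows downward; lengths in mm; the calibration is good to about 2 mm. A picture is of the moment at which its call begins: read the wrist's pose just before it. get_calibration takes no time and is no camera call; for the wrist camera it gives the pose at the moment of the call.
- order.hand_in(): hands the job in; it is judged then, once.
The state is a dict: "time": time; "joint_pos": joint angles; "qd": joint speeds; "joint_efforts": joint torques, N m; "tool_pos": TCP position; "tcp_rot": TCP orientation; "ft_force": force on the tool from outside, world axes, zero at the start; "wrist_torque": the same for the moment, N m; "finger_gap": finger opening in mm; "grip_force": force on a finger pad.
Only numpy, scipy, OpenCV 4.12 (cv2) and the standard library are available. Lean on these libraries where they do the work, as an engineer would, in place of code of your own. Each camera call takes 0.05 s, during which the arm holds its last target. There are 200 camera calls.

TASK

Of the three steel spacer rings, all of one outside size, pick the one whose bore fits closely over the fixture's locating pin, seat it flat on the plate over the pin and let it go. Then take the cam lever by its upright knob and swing it to the cam's highest lift, where the lever points straight away from the pin in line with the plate and the jaw pad presses the spacer, and finish while still holding the knob there, as the lever springs back when let go. Leave the other spacers and everything else on the table where they are.

Things in the scene. Friction and masses are not known exactly. Their poses are not given: they have to be found in the camera images.
- fixture: Cam clamp bolted down: steel base plate 165 x 90 x 16 mm carrying in a row a locating pin, a sliding brass jaw pad and an eccentric cam with a lever. Origin: on the table under the cam's pivot. x axis: along the plate, from the pin to the pivot and beyond; z up. The plate spans x = -125 to +40, y = +-45 mm; the pin stands at x = -90 mm.
- pin_foot (a point): Foot of the pin: on its axis at the plate's top face, 16 mm above the table; axes as the fixture's. Pin 22 mm in diameter, 34 mm tall, top 8 mm tapered to 14 mm. A seated spacer lies flat on the plate, its underside here. Lever open, the jaw pad stands 35 mm from the axis on the +x side (10 mm off a seated spacer); the +-y sides are bare, with room for fingers.
- cam_lever (a joint): Lever angle about the vertical pivot, rad, anticlockwise from above. 0 = highest lift: lever along the fixture's +x, pointing away from the pin, jaw pad furthest towards the pin (13 mm on from open). At rest near +1.5, square to the plate on its +y side. Below 0 (stop at -0.9) the lift falls again. A spring (about 2.4 N at the knob at 0) swings it back to rest.
- lever_knob: Upright black round knob at the lever's end, diameter 16 mm, 50 mm tall, free to be pinched from above; it moves on a circle of 100 mm radius about the pivot, and spins freely on its own axis. Origin: centre of its lower end, 40 mm above the table. The lever bar beneath it is 18 mm wide, its top at 40 mm.
- knob_grip (a point): Point on the knob's axis, 34 mm above its lower end (74 mm above the table, 16 mm below its top).
- jaw_pad: Brass jaw pad, 26 mm wide and 18 mm high, its lower edge 4 mm above the plate; sprung (3 N per mm), pushed by the cam towards the pin. Its origin is not on it: it coincides with the fixture's origin at highest lift with nothing clamped.
- spacer_a: Look-alike plain steel spacer ring, bore 33 mm (too loose on the pin), outside diameter 50 mm, height 24 mm. Origin: centre of its underside; stands on the table, z up.
- spacer_b: Plain steel spacer ring that fits the pin: bore 25 mm, outside diameter 50 mm, height 24 mm, about 0.27 kg. Origin: centre of its underside; stands on the table, z up.
- spacer_c: Look-alike plain steel spacer ring, bore 17 mm (does not go on the pin), outside diameter 50 mm, height 24 mm. Origin: centre of its underside; stands on the table, z up.
- puck_1: Bystander: black rubber disc, diameter 60, height 24 mm. Origin: centre of its underside.
- puck_2: Bystander: black rubber disc, diameter 60, height 24 mm. Origin: centre of its underside.
- soft_jaw: Bystander: stepped dark steel chuck jaw, 30 x 70 x 34 mm. Origin: centre of its underside.
- wrench: Bystander: open-ended wrench lying flat.
- oil: Bystander: white oil bottle, diameter 56, height 150 mm. Origin: centre of its underside.
- brush: Bystander: small brush lying flat.
Things that resemble listed ones, but are neither listed nor needed, are in the scene too. Several things have the shape of the fixture; the one meant has the colours described above. Leave any red look-alike of the spacer_b alone.

How it is judged:
By the outcome, as a careful person would: the job done as asked, in the order asked, and still so for the second after the job is handed in, while the arm keeps its last pose, push and grip.
It also fails if it takes over 58 s, if anything falls off the work surface, if the arm or the gripper's body presses on something with over 40 N, if the wrist force passes 120 N, or if a joint passes its speed limit or range.

## Working session

There is one attempt and no reset: what is moved stays moved. The work goes in short steps, Python scripts to look and compute and a tool call to move; the robot and the scene stay as the last step left them, time stands still between calls to the robot, and variables do not carry over. Pictures are saved under pics/ and viewed, at most 10 in all, crops included, and the job is handed in when it is done.

Besides the shell and the picture viewer there is one more tool, called after "Emit:" by a JSON object that holds its "method" and its "body". carry_out: Moves the arm, as the interface text tells. Its arguments: {"type":"object","properties":{"increments":{"type":"array"},"force":{"type":"number"}},"required":["increments"]}

```bash
mkdir -p pics; cat > h.py <<'E'
import numpy as np, cv2
from bench import sense, viewer, order, r
def save(im,n): cv2.imwrite(f'pics/{n}.png',cv2.cvtColor(im,cv2.COLOR_RGB2BGR))
def ray(c,uv):
    p=np.array([(uv[0]-c['cx'])/c['fx'],(uv[1]-c['cy'])/c['fy']]);q=p.copy()
    for _ in range(20): q=p/(1+c['k1']*(q@q))
    R=np.array(c['R']);t=np.array(c['t'])
    return -R.T@t, R.T@np.array([q[0],q[1],1])
def onplane(c,uv,z):
    o,d=ray(c,uv); return o+d*(z-o[2])/d[2]
def proj(c,X):
    q=np.array(c['R'])@np.array(X)+np.array(c['t']);q=q[:2]/q[2];q=q*(1+c['k1']*(q@q))
    return np.array([c['fx']*q[0]+c['cx'],c['fy']*q[1]+c['cy']])
E
python3 - <<'E'
from h import *
s=sense();print(s['time'],s['tool_pos'],s['tcp_rot'],s['finger_gap'],r.tcp_to_grasp)
for n in('scene','side'):
    c=viewer.get_calibration(n);im=viewer.snapshot(n);np.save(f'{n}0.npy',im);save(im,n+'0');print(n,c)
E
```

```text
0.0 [ 238.89990674 -549.80981381  230.28222391] [-1.79897945e+02 -7.84556231e-03  2.34778756e+01] 85.25706804018866 18.700000000000003
scene {'fx': 409.11879374924536, 'fy': 409.11879374924536, 'cx': 283.55813637469055, 'cy': 208.360227616745, 'k1': -0.10109863752412622, 'R': array([[ 0.43900507,  0.89838347,  0.01347895],
       [ 0.75157282, -0.35896099, -0.55343049],
       [-0.49235439,  0.2530892 , -0.83278629]]), 't': array([-271.45783411, -378.14759003, 1297.41800529])}
side {'fx': 508.1981957029021, 'fy': 508.1981957029021, 'cx': 280.8351768671607, 'cy': 203.0531285212459, 'k1': -0.1939331448839834, 'R': array([[-0.91011045, -0.41371063,  0.02329146],
       [-0.23356213,  0.4657537 , -0.85353513],
       [ 0.34226847, -0.78225124, -0.52051445]]), 't': array([ 514.71136246,  174.68038785, 1205.0515398 ])}
```

View pics/scene0.png

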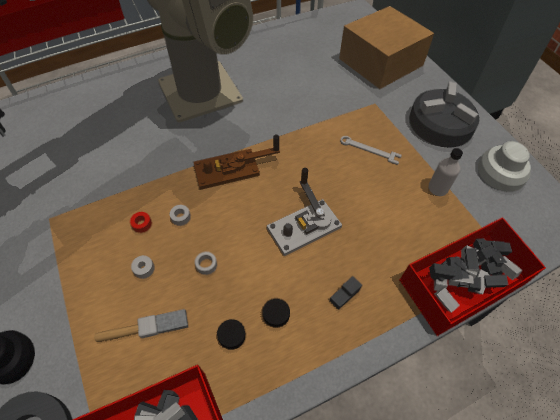

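View pics/side0.png

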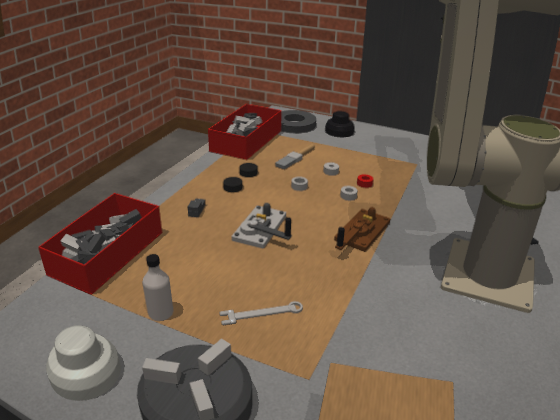

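The scene picture shows three grey rings at (179,214), (143,266) and (205,262), plus a red ring at (140,221) to be left alone. The steel fixture is at (304,225), with its knob at (305,175). The fixture at (227,168) is the brown look-alike. The side view agrees: rings at (349,192), (331,168) and (300,183), fixture at (262,225). Next I'll take a close crop and measure the bores.

```bash
python3 - <<'E'
from h import *
im=np.load('scene0.npy');c=viewer.get_calibration('scene')
a=cv2.resize(im[190:290,120:230],None,fx=4,fy=4,interpolation=cv2.INTER_CUBIC)
b=cv2.resize(im[160:260,255:350],None,fx=4,fy=4,interpolation=cv2.INTER_CUBIC)
save(np.hstack([a,b])[:, :800],'crop1')
for n,(u,v) in dict(p=(179,214),q=(143,266),s=(205,262)).items():
    w=im[v-18:v+19,u-18:u+19].astype(int)
    grey=((w.max(2)-w.min(2))<35)&(w.max(2)>70)
    m=cv2.resize(grey.astype(np.uint8)*255,None,fx=4,fy=4,interpolation=cv2.INTER_LINEAR)>127
    cs,h=cv2.findContours(m.astype(np.uint8),cv2.RETR_CCOMP,cv2.CHAIN_APPROX_NONE)
    for k,hh in zip(cs,h[0]):
        if len(k)>20:
            (x,y),ax,an=cv2.fitEllipse(k);px=(u-18+x/4-.375,v-18+y/4-.375)
            print(n,'hole' if hh[3]>=0 else 'outer',np.round(px,1),np.round(np.array(ax)/4,1),onplane(c,px,24).round(1),cv2.contourArea(k)/16)
E
```

```text
p outer [179.8 214.3] [19.2 21. ] [ 444.1 -201.6   24. ] 304.15625
p hole [180.5 221. ] [1.4 2.4] [ 463.6 -206.3   24. ] 2.40625
p hole [179.8 214.6] [3.7 7.2] [ 445. -202.   24.] 19.9375
p hole [181.1 210.4] [3.  4.4] [ 434.5 -195.1   24. ] 9.28125
q outer [139. 277.] [0.8 3.3] [ 565.7 -339.6   24. ] 1.9375
q outer [142.4 266.3] [21.3 23. ] [ 542.9 -325.    24. ] 376.53125
q hole [142.6 266.6] [1.9 4.3] [ 543.9 -324.9   24. ] 5.875
q hole [143.5 263.5] [2.4 2.4] [ 537.1 -320.8   24. ] 4.5625
s outer [206. 274.] [0.8 3.3] [ 623.7 -198.4   24. ] 1.9375
s outer [205.6 262.1] [20.7 22.7] [ 595.4 -188.8   24. ] 361.78125
s hole [205.9 262. ] [10.1 13.6] [ 595.3 -188.2   24. ] 101.5625
```

View pics/crop1.png

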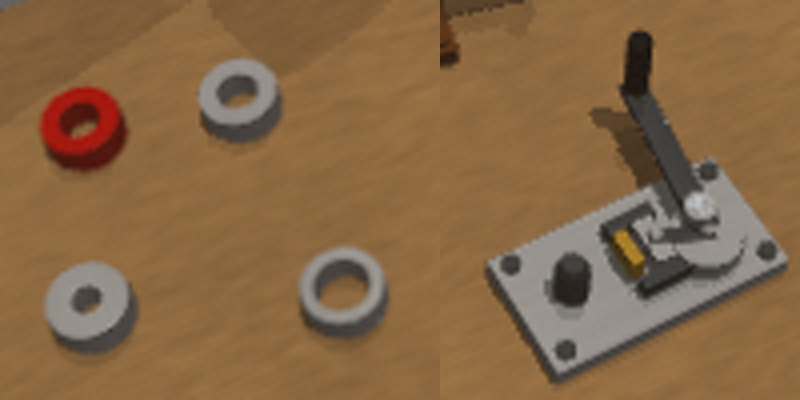

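Candidates:
- (179,214): medium bore, about 25 mm
- (143,266): small bore
- (205,262): large bore
- (140,221): red ring, leave alone

The crop shows that (179,214) is spacer_b. The fixture is the grey one with brass, with its pin at (287,230) and knob at (304,170). Now I'll work out its pose.

```bash
cat >> h.py <<'E'
from scipy.spatial.transform import Rotation as Ro
def rot(e): return Ro.from_euler('xyz',e,degrees=True)
def inc(p0,e0,p1,e1):
    "row numbers from commanded pose (p0,e0) to (p1,e1)"
    R0=rot(e0); d=R0.inv().apply(np.array(p1)-np.array(p0))/400
    w=(R0.inv()*rot(e1)).as_rotvec()/(2*np.pi)
    return np.r_[d,w].round(5)
def app(p0,e0,row):
    R0=rot(e0); return np.array(p0)+R0.apply(np.array(row[:3])*400),(R0*Ro.from_rotvec(np.array(row[3:6])*2*np.pi)).as_euler('xyz',degrees=True)
E
python3 - <<'E'
from h import *
c=viewer.get_calibration('scene')
K=[(267.1,226.3),(322.6,198.8),(341.3,225.1),(284.6,253.3)]
P=[onplane(c,k,16) for k in K]
for p in P: print(p.round(1))
print([np.linalg.norm(P[i]-P[(i+1)%4]).round(1) for i in range(4)])
d=(P[1]-P[0]+P[2]-P[3]);a=np.arctan2(d[1],d[0]);print('yaw',np.degrees(a))
ex=np.array([np.cos(a),np.sin(a),0]);ctr=sum(P)/4;o=ctr+42.5*ex
print('pivot',o.round(1),'pin',(o-90*ex).round(1),'knob rest',onplane(c,(304.6,168.8),90).round(1))
ring=onplane(c,(179.6,212.6),24);print('ring',ring.round(1))
# view pose: between ring and fixture
print(inc([239.075,-550.316,231.292],[180,0,23.48],[ring[0],ring[1],231],[180,0,np.degrees(a)]))
cw=viewer.get_calibration('wrist');s=sense()
R=np.array(cw['R']);cen=-R.T@np.array(cw['t']);T=rot(s['tcp_rot'])
print('cam in tool',T.inv().apply(cen-s['tool_pos']),T.inv().apply(R[2]),cw['fx'],s['tool_pos'],s['tcp_rot'])
E
```

```text
[564.4 -18.7  16. ]
[551.1 144.2  16. ]
[640.3 147.5  16. ]
[649.5 -12.7  16. ]
[np.float64(163.5), np.float64(89.2), np.float64(160.5), np.float64(85.3)]
yaw 93.98686451551426
pivot [598.4 107.4  16. ] pin [604.6  17.7  16. ] knob rest [495.2 116.6  90. ]
ring [ 439.1 -200.5   24. ]
[ 8.0709e-01 -6.0294e-01  7.3000e-04  0.0000e+00  0.0000e+00 -1.9585e-01]
cam in tool [  71.43128659   -1.25885197 -141.97404211] [-2.78506515e-01 -1.16406739e-04  9.60434333e-01] 305.48630885967333 [ 238.89300577 -549.8271712   230.33839393] [-1.79902270e+02 -7.62626679e-03  2.34784422e+01]
```

Emit:
{"method": "carry_out", "body": {"increments": [0.807,-0.603,0,0,0,-0.196,1,0.807,-0.603,0,0,0,-0.196,1,0.807,-0.603,0,0,0,-0.196,1,0.807,-0.603,0,0,0,-0.196,1,0.807,-0.603,0,0,0,-0.196,1,0.807,-0.603,0,0,0,-0.196,1,0.807,-0.603,0,0,0,-0.196,1,0.807,-0.603,0,0,0,-0.196,1,0.807,-0.603,0,0,0,-0.196,1,0.807,-0.603,0,0,0,-0.196,1]}}

```text
time: 1.35
tool_pos: [438.5, -201.4, 231.1]
tcp_rot: [-180.0, 0.0, 93.9]
ft_force: [0.2, 0.3, 0.4]
finger_gap: 85.6
grip_force: 0.0
```

```bash
python3 - <<'E'
from h import *
p,e=app([239.075,-550.316,231.292],[180,0,23.48],[0.807,-0.603,0,0,0,-0.196]);print('cmd',p,e)
s=sense();print(s['time'],s['tool_pos'],s['tcp_rot'],s['qd'])
c=viewer.get_calibration('wrist');im=viewer.snapshot('wrist');np.save('w1.npy',im);np.save('w1c.npy',c,allow_pickle=True);save(im,'w1')
print(proj(c,[439,-200.5,24]))
E
```

```text
cmd [ 439.04584642 -200.47469229  231.292     ] [1.80000000e+02 1.27222187e-14 9.40400000e+01]
1.35 [ 438.54227069 -201.42874524  231.12740498] [-1.79976686e+02  1.94260715e-03  9.39008562e+01] [-0.1705771   0.0193256  -0.06724985  0.03540011 -0.02433214 -0.0844778 ]
[280.20070598 184.781422  ]
```

View pics/w1.png

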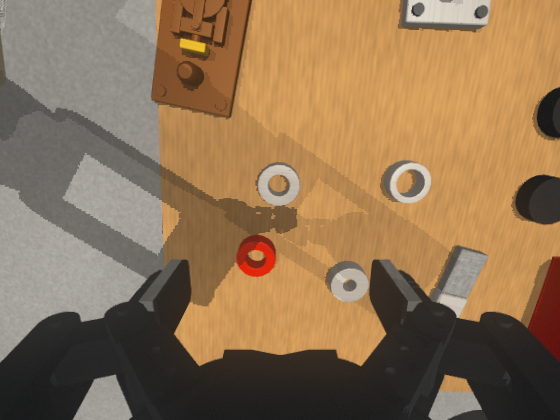

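The wrist view shows spacer_b at (279,184), the large-bore ring at (407,182), the small-bore ring at (348,283) and the red ring at (256,256). The near end of the steel fixture is at (446,10).

```bash
cat >> h.py <<'E'
def ring(im,c,uv,z,hw=32,lo=130):
    u,v=uv;w=im[v-hw:v+hw+1,u-hw:u+hw+1].astype(int)
    m=((w.max(2)-w.min(2))<40)&(w.max(2)>lo)
    m=(cv2.resize(m.astype(np.uint8)*255,None,fx=4,fy=4)>127).astype(np.uint8)
    cs,h=cv2.findContours(m,cv2.RETR_CCOMP,cv2.CHAIN_APPROX_NONE)
    for k,hh in zip(cs,h[0]):
        if cv2.contourArea(k)>1500:
            q=k[:,0]/4-.375+[u-hw,v-hw]; X=np.array([onplane(c,a,z)[:2] for a in q]).astype(np.float32)
            (x,y),ax,_=cv2.fitEllipse(X); print('hole' if hh[3]>=0 else 'outer',round(x,1),round(y,1),np.round(ax,1),'minrect',cv2.minEnclosingCircle(X))
E
python3 - <<'E'
from h import *
im=np.load('w1.npy');c=np.load('w1c.npy',allow_pickle=True).item()
print(im[184,262:298:2].tolist())
for lo in (120,150): ring(im,c,(279,184),24,lo=lo)
E
```

```text
[[192, 184, 170], [194, 186, 172], [195, 187, 173], [132, 124, 114], [182, 135, 81], [187, 139, 84], [192, 142, 84], [182, 135, 81], [178, 132, 80], [177, 132, 79], [193, 144, 86], [186, 138, 84], [141, 107, 65], [106, 89, 69], [178, 168, 157], [192, 182, 169], [190, 181, 169], [191, 181, 169]]
outer 436.8 -200.8 [48.4 48.6] minrect ((436.6164245605469, -200.84547424316406), 25.091657638549805)
hole 437.0 -200.9 [24.5 25.6] minrect ((436.83563232421875, -200.78468322753906), 13.230892181396484)
outer 436.8 -201.0 [47.9 48.3] minrect ((436.8483581542969, -200.9988555908203), 24.70030403137207)
hole 437.0 -201.0 [25.7 26.1] minrect ((436.99871826171875, -201.0696258544922), 13.52810001373291)
```

Emit:
{"method": "carry_out", "body": {"increments": [0,-0.005,0.14,0,0,0,1,0,-0.005,0.29,0,0,0,1,0,-0.005,0.42,0,0,0,1,0,-0.005,0.5,0,0,0,1,0,-0.005,0.55,0,0,0,1,0,-0.005,0.575,0,0,0,1,0,-0.005,0.575,0,0,0,1,0,-0.005,0.575,0,0,0,-1,0,-0.005,0.575,0,0,0,-1,0,-0.005,0.575,0,0,0,-1], "force": 50}}

```text
time: 2.65
tool_pos: [438.0, -201.2, 2.7]
tcp_rot: [179.9, 0.1, 94.0]
ft_force: [-1.5, 0.6, 6.4]
finger_gap: 48.0
grip_force: 51.8
```

Emit:
{"method": "carry_out", "body": {"increments": [0,0,-0.05,0,0,0,-1,0,0,-0.17,0,0,0,-1,0,0,-0.3,0,0,0,-1,0.06,0.1,-0.375,0,0,0,-1,0.15,0.22,-0.375,0,0,0,-1,0.23,0.33,-0.375,0,0,0,-1,0.29,0.41,-0.375,0,0,0,-1,0.316,0.4425,-0.375,0,0,0,-1,0.316,0.4425,-0.375,0,0,0,-1,0.316,0.4425,-0.375,0,0,0,-1]}}

```text
time: 3.9
tool_pos: [603.8, -62.9, 151.0]
tcp_rot: [-179.9, 0.0, 94.0]
ft_force: [-0.6, -0.8, -2.9]
finger_gap: 47.7
grip_force: 53.3
```

```bash
python3 - <<'E'
from h import *
E0=[180,0,94.04]
p,e=app([439.046,-200.475,231.292],E0,[0,-0.005,0.575,0,0,0]);p,e=app(p,E0,[.316,.4425,-.375,0,0,0]);print('cmd',p)
s=sense();print(s['time'],s['tool_pos'],s['tcp_rot'],s['finger_gap'],s['grip_force'])
c=viewer.get_calibration('wrist');im=viewer.snapshot('wrist');np.save('w2.npy',im);np.save('w2c.npy',c,allow_pickle=True);save(im,'w2')
E
```

```text
cmd [604.70589888 -62.05983499 151.292     ]
3.9 [603.81002689 -62.91769563 151.04912463] [-1.79941141e+02  1.23229507e-02  9.40021401e+01] 47.73769732040928 53.286208771169186
```

View pics/w2.png

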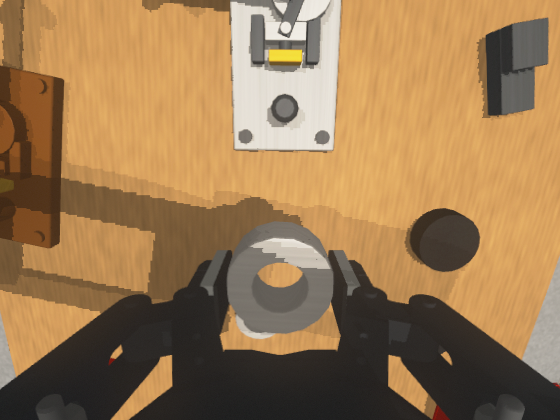

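The held ring is at (280,278) and the pin top at (285,107), with the brass pad at (285,56). The plate's near edge runs from (235,150) to (333,150). I'll make one enlarged crop to measure the pin and ring.

```bash
python3 - <<'E'
from h import *
im=np.load('w2.npy')
f=lambda a:cv2.resize(a,(400,520),interpolation=cv2.INTER_CUBIC)
g=np.clip(im.astype(float)*1.5,0,255).astype(np.uint8)
save(np.hstack([f(g[50:180,235:335]),f(im[215:345,230:330])]),'crop2')
E
```

```text
(no output)
```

View pics/crop2.png

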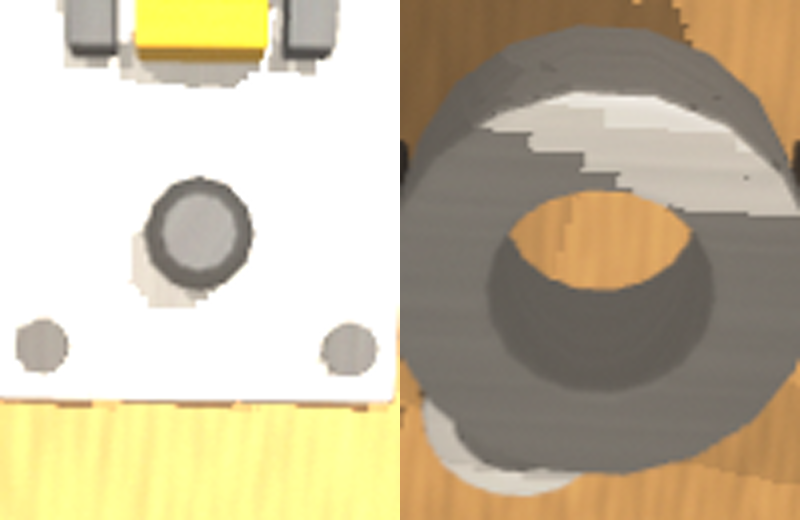

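```bash
python3 - <<'E'
from h import *
c=np.load('w2c.npy',allow_pickle=True).item()
L=lambda x,y:(235+x/4-.4,50+y/4-.4)
Rr=lambda x,y:(230+(x-400)/4-.4,215+y/4-.4)
print('pin top',onplane(c,L(199,231),50),'pin shoulder',onplane(c,L(199,233),42),np.linalg.norm(onplane(c,L(145,233),42)-onplane(c,L(253,233),42)))
a,b=onplane(c,L(41,347),17),onplane(c,L(348,350),17);print('bolts',a,b,np.degrees(np.arctan2(*(b-a)[[1,0]]))+90)
y0,y1=onplane(c,L(0,398),16),onplane(c,L(392,400),16);print('edge',y0,y1,np.degrees(np.arctan2(*(y1-y0)[[1,0]]))+90)
print('pad edge',onplane(c,L(137,60),38),onplane(c,L(266,60),38))
for z in(171,173,175):
    b0=onplane(c,Rr(600.5,291),z);print(z,b0,np.linalg.norm(onplane(c,Rr(488,291),z)-onplane(c,Rr(713,291),z)),np.linalg.norm(onplane(c,Rr(600,190),z)-onplane(c,Rr(600,392),z)))
s=sense();print(s['tool_pos'])
cs=viewer.get_calibration('scene')
E
```

```text
pin top [601.67139974  19.42002343  50.        ] pin shoulder [601.77758035  19.38746978  42.        ] 21.14924043268194
bolts [569.02538606  -5.92124683  17.        ] [636.61811662  -1.86330724  17.        ] 93.43563697401277
edge [560.18848752 -17.74031599  16.        ] [647.73863628 -12.08340325  16.        ] 93.696936039167
pad edge [587.58310069  50.58787485  38.        ] [612.35558615  52.3145239   38.        ]
171 [604.04511512 -62.64963799 171.        ] 25.33466534679603 25.721552767552318
173 [603.96695336 -61.47431255 173.        ] 24.919397310626323 25.299943144579082
175 [603.88879159 -60.29898711 175.        ] 24.50412927445673 24.878333521605857
[603.84201621 -63.09121524 151.16765145]
```

Emit:
{"method": "carry_out", "body": {"increments": [0.1,0.0043,0,0,0,0,-1,0.18,0.0086,0,0,0,0,-1,0.204,0.0086,0.06,0,0,0,-1,0.204,0.0086,0.14,0,0,0,-1,0.204,0.0086,0.19,0,0,0,-1,0.204,0.0086,0.2125,0,0,0,-1,0.204,0.0086,0.2125,0,0,0,-1,0.204,0.0086,0.2125,0,0,0,-1,0.204,0.0086,0.2125,0,0,0,-1,0.204,0.0086,0.2125,0,0,0,-1]}}

```text
time: 5.2
tool_pos: [602.9, 19.6, 67.0]
tcp_rot: [179.9, 0.0, 94.0]
ft_force: [-0.5, -0.6, -2.5]
finger_gap: 47.8
grip_force: 53.2
```

```bash
python3 - <<'E'
from h import *
s=sense();print(s['time'],s['tool_pos'],s['finger_gap'],s['ft_force'])
c=viewer.get_calibration('wrist');im=viewer.snapshot('wrist');np.save('w3c.npy',c,allow_pickle=True)
g=np.clip(im.astype(float)*1.5,0,255).astype(np.uint8)
f=lambda a:cv2.resize(a,(400,520),interpolation=cv2.INTER_CUBIC)
e=viewer.snapshot('side')
save(np.hstack([f(g[215:345,230:330]),f(e[180:245,230:280])]),'crop3')
E
```

```text
5.2 [602.86438247  19.57477594  67.01245759] 47.79994780515841 [-0.48115994 -0.55758191 -2.50542188]
```

View pics/crop3.png

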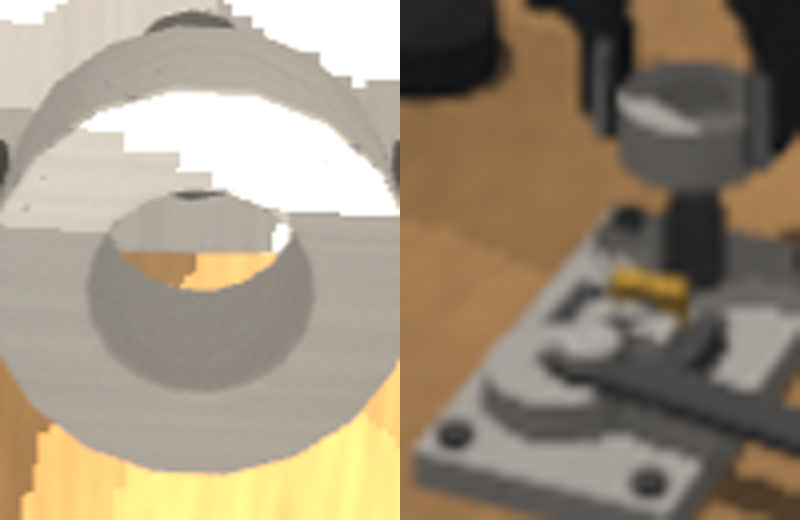

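```bash
python3 - <<'E'
from h import *
c=np.load('w3c.npy',allow_pickle=True).item()
Q=lambda x,y:(230+x/4-.4,215+y/4-.4)
print('bore ctr',[onplane(c,Q(201,291),z).round(1)[:2] for z in(87.5,89)])
P=np.array([601.7,19.4])
for n,z,r_ in(('foot',16,11),('shoulder',42,11),('top',50,7)):
    print(n,[((proj(c,[P[0],P[1]+s*r_,z])-[229.6,214.6])*4).round(0) for s in(-1,0,1)])
print('lower edge on z42',onplane(c,Q(200,197),42),'upper edge z16',onplane(c,Q(190,12),16))
E
```

```text
bore ctr [array([603.1,  20.1]), array([603.,  21.])]
foot [array([188., 133.]), array([192.,  72.]), array([196.,  10.])]
shoulder [array([186., 202.]), array([191., 134.]), array([196.,  64.])]
top [array([187., 202.]), array([191., 157.]), array([194., 111.])]
lower edge on z42 [603.75184676   9.30927761  42.        ] upper edge z16 [600.64714771  30.01931162  16.        ]
```

Emit:
{"method": "carry_out", "body": {"increments": [-0.0015,-0.0043,0,0,0,0,-1,-0.0015,-0.0043,0.02,0,0,0,-1,-0.0015,-0.0043,0.035,0,0,0,-1,-0.0015,-0.0043,0.05,0,0,0,-1,-0.0015,-0.0043,0.065,0,0,0,-1,-0.0015,-0.0043,0.08,0,0,0,-1,-0.0015,-0.0043,0.095,0,0,0,-1,-0.0015,-0.0043,0.107,0,0,0,-1,-0.0015,-0.0043,0.115,0,0,0,-1,-0.0015,-0.0043,0.115,0,0,0,-1]}}

```text
time: 6.55
tool_pos: [600.6, 18.9, 20.0]
tcp_rot: [-180.0, -0.0, 94.0]
ft_force: [-0.2, 0.9, -3.3]
finger_gap: 47.7
grip_force: 53.3
```

Emit:
{"method": "carry_out", "body": {"increments": [0,0,0.002,0,0,0,-1,0,0,0.004,0,0,0,-1,0,0,0.005,0,0,0,-1,0,0,0.005,0,0,0,0.4,0,0,0.003,0,0,0,0.4,0,0,0,0,0,0,0.4,0,0,-0.04,0,0,0,0.4,0,0,-0.14,0,0,0,0.4,0,0,-0.26,0,0,0,0.4,0,0,-0.26,0,0,0,0.4]}}

```text
time: 7.8
tool_pos: [604.7, 18.7, 131.4]
tcp_rot: [179.4, 0.1, 94.0]
ft_force: [0.4, 0.3, 0.1]
finger_gap: 59.7
grip_force: 0.0
```

```bash
python3 - <<'E'
from h import *
E0=[180,0,94.04]
p=[604.706,-62.06,151.292]
for r_ in([.204,.0086,.2125],[-.0015,-.0043,.115],[0,0,-.26]): p,_=app(p,E0,r_+[0,0,0])
print('cmd',p)
s=sense();print(s['time'],s['tool_pos'],s['finger_gap'])
c=viewer.get_calibration('wrist');im=viewer.snapshot('wrist');np.save('w4.npy',im);np.save('w4c.npy',c,allow_pickle=True)
e=viewer.snapshot('side');np.save('s4.npy',e)
save(np.hstack([cv2.resize(im,(533,400)),cv2.resize(e[180:255,230:280],(267,400),interpolation=cv2.INTER_CUBIC)]),'p4')
E
```

```text
cmd [600.71504208  18.85990271 124.292     ]
7.8 [604.73869779  18.6794786  131.41736495] 59.722328761345175
```

View pics/p4.png

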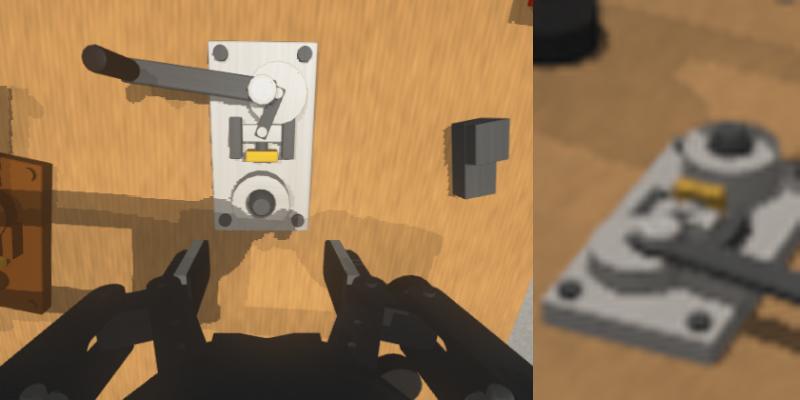

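The ring is seated flat around the pin at (260,200) in the wrist part, and the side crop confirms it. The knob's top is at (95,57) in the scaled view, which is about (100,60) in the original, and the pivot screw is at about (275,94).

```bash
python3 - <<'E'
from h import *
c=np.load('w4c.npy',allow_pickle=True).item();im=np.load('w4.npy')
s=sense();print(s['time'],s['tool_pos'],s['qd'].round(2))
m=(im.max(2)<60).astype(np.uint8);m[130:]=0;m[:,:60]=0;m[:,165:]=0
cs,_=cv2.findContours(m,cv2.RETR_EXTERNAL,cv2.CHAIN_APPROX_NONE)
k=max(cs,key=cv2.contourArea);print(cv2.boundingRect(k),cv2.minAreaRect(k))
print('knob top by eye',onplane(c,(99.8,60.5),90),'foot',onplane(c,(133,71),40))
for uv in((100,60),(275.3,94.5)): print(onplane(c,uv,90).round(1),onplane(c,uv,45).round(1))
print('pin',onplane(c,(260/533*560,203*1.05),50).round(1))
cs_=viewer.get_calibration('scene');cd=viewer.get_calibration('side')
for cc,uv in((cs_,(304.6,168.8)),(cd,(288.5,220))): print(onplane(cc,uv,89).round(1))
E
```

```text
7.9 [601.61314774  18.81940501 126.14275395] [-0.16  1.81  2.14 -0.17 -0.32 -0.07]
(102, 49, 45, 36) ((123.89910888671875, 67.93174743652344), (46.60745620727539, 26.2696590423584), 15.64224624633789)
knob top by eye [498.30222916 116.88398953  90.        ] foot [494.43857148 118.31974913  40.        ]
[498.4 117.1  90. ] [473.9 123.6  45. ]
[596.8 105.   90. ] [596.4 108.6  45. ]
pin [600.5  22.8  50. ]
[494.5 117.   89. ]
[491.6 122.7  89. ]
```

```bash
python3 - <<'E'
from h import *
c=viewer.get_calibration('scene')
for n,uv,z in(('brown knob top',(276,138),90),('wrench',(345,141),5),('wrench',(396,158),5),('bottle',(456,154),150),('jaw',(346,292),34)): print(n,onplane(c,uv,z).round(0))
print(inc([600.715,18.86,124.292],[180,0,94.04],[496,117,131],[180,0,94.04]))
P=np.array([596.4,108.6]);
for a in (81.6,70,60,50,40,30,20,10,0,-1):
    t=np.radians(93.5+a);k=P+100*np.array([np.cos(t),np.sin(t)])
    print(a,k.round(1),inc([496,117,56],[180,0,94.04],[k[0],k[1],56],[180,0,94.04])[:2].round(3))
E
```

```text
brown knob top [372.  97.  90.]
wrench [394. 307.   5.]
wrench [511. 406.   5.]
bottle [651. 443. 150.]
jaw [802.  62.  34.]
[ 0.26318 -0.24385 -0.01677  0.       0.       0.     ]
81.6 [496.8 117.1] [0.    0.002]
70 [500.5 137. ] [0.049 0.015]
60 [506.9 153.2] [0.088 0.034]
50 [516.  168.1] [0.124 0.059]
40 [527.6 181.1] [0.154 0.09 ]
30 [541.2 192. ] [0.179 0.126]
20 [556.5 200.3] [0.197 0.166]
10 [573.1 205.8] [0.208 0.208]
0 [590.3 208.4] [0.211 0.251]
-1 [592.  208.5] [0.211 0.256]
```

Emit:
{"method": "carry_out", "body": {"increments": [0.08,-0.075,-0.017,0,0,0,0.4,0.17,-0.16,-0.017,0,0,0,0.4,0.23,-0.215,-0.017,0,0,0,0.4,0.263,-0.244,-0.017,0,0,0,0.4,0.263,-0.244,-0.017,0,0,0,0.4,0.263,-0.244,-0.017,0,0,0,0.4,0.263,-0.244,-0.017,0,0,0,0.4,0.263,-0.244,-0.017,0,0,0,0.4,0.263,-0.244,-0.017,0,0,0,0.4,0.263,-0.244,-0.017,0,0,0,0.4]}}

```text
time: 9.15
tool_pos: [496.0, 116.8, 131.1]
tcp_rot: [-180.0, -0.0, 94.0]
ft_force: [0.0, 0.1, 0.3]
finger_gap: 59.8
grip_force: 0.0
```

```bash
python3 - <<'E'
from h import *
s=sense();print(s['time'],s['tool_pos'],s['finger_gap'])
c=viewer.get_calibration('wrist');im=viewer.snapshot('wrist');np.save('w5.npy',im);np.save('w5c.npy',c,allow_pickle=True)
save(im,'w5');print(proj(c,[496,117,90]),proj(c,[496,117,40]),proj(c,[596.4,108.6,45]))
E
```

```text
9.15 [496.04444381 116.78701836 131.07791594] 59.788510133979294
[279.42575714 237.74648555] [279.52685407 214.76526226] [403.741269   234.91107731]
```

View pics/w5.png

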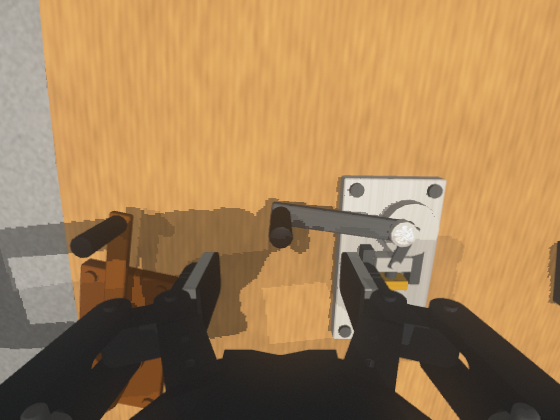

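The knob top is at (280,237), within 1 px of the prediction and centred between the fingers. The pivot screw is at (403,234). Now I'll go down and pinch the knob.

Emit:
{"method": "carry_out", "body": {"increments": [0,0,0.05,0,0,0,0.4,0,0,0.1,0,0,0,0.4,0,0,0.15,0,0,0,0.4,0,0,0.1875,0,0,0,0.4,0,0,0.1875,0,0,0,0.4,0,0,0.1875,0,0,0,-1,0,0,0.1875,0,0,0,-1,0,0,0.1875,0,0,0,-1,0,0,0.1875,0,0,0,-1,0,0,0.1875,0,0,0,-1], "force": 50}}

```text
time: 10.45
tool_pos: [496.5, 117.0, 57.0]
tcp_rot: [179.9, -0.0, 94.0]
ft_force: [-2.4, -0.0, 6.8]
finger_gap: 14.5
grip_force: 48.7
```

Emit:
{"method": "carry_out", "body": {"increments": [0.012,0.004,0,0,0,0,-1,0.049,0.015,0,0,0,0,-1,0.088,0.034,0,0,0,0,-1,0.107,0.046,0,0,0,0,-1,0.124,0.059,0,0,0,0,-1,0.14,0.074,0,0,0,0,-1,0.154,0.09,0,0,0,0,-1,0.167,0.107,0,0,0,0,-1,0.179,0.126,0,0,0,0,-1,0.179,0.126,0,0,0,0,-1]}}

```text
time: 11.7
tool_pos: [541.7, 193.0, 57.1]
tcp_rot: [179.9, -0.1, 94.1]
ft_force: [-4.5, 2.7, 7.7]
finger_gap: 14.5
grip_force: 49.4
```

Emit:
{"method": "carry_out", "body": {"increments": [0.0095,0.02,0,0,0,0,-1,0.018,0.04,0,0,0,0,-1,0.024,0.061,0,0,0,0,-1,0.029,0.082,0,0,0,0,-1,0.031,0.103,0,0,0,0,-1,0.032,0.115,0,0,0,0,-1,0.032,0.125,0,0,0,0,-1,0.032,0.125,0,0,0,0,-1,0.032,0.125,0,0,0,0,-1,0.032,0.125,0,0,0,0,-1]}}

```text
time: 12.95
tool_pos: [590.6, 209.1, 57.1]
tcp_rot: [179.9, -0.1, 94.1]
ft_force: [-2.4, 4.0, 5.5]
finger_gap: 14.9
grip_force: 49.1
```

```bash
python3 - <<'E'
from h import *
s=sense();print(s['time'],s['tool_pos'],s['finger_gap'],s['ft_force'])
f=lambda a:cv2.resize(a,(400,400),interpolation=cv2.INTER_CUBIC)
w=viewer.snapshot('wrist');e=viewer.snapshot('side');b=viewer.snapshot('scene');np.save('b6.npy',b)
save(np.hstack([f(b[160:260,260:360]),f(e[180:260,220:300])]),'p6')
E
```

```text
12.95 [590.56423888 209.11013891  57.13491098] 14.851443469376548 [-2.43051967  3.99965874  5.5468396 ]
```

View pics/p6.png

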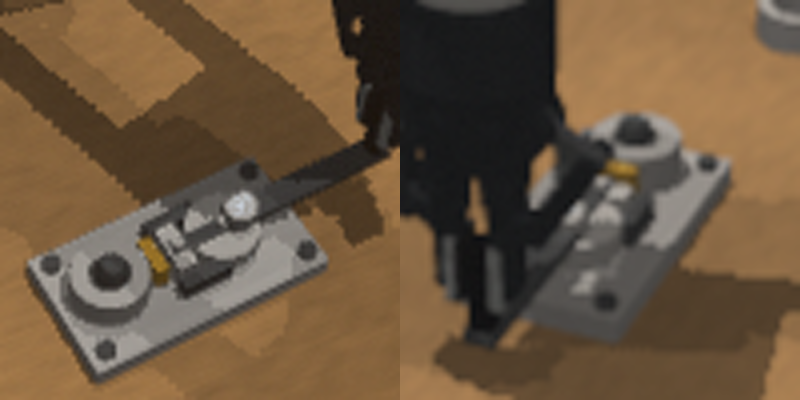

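The scene crop shows the lever in line with the plate, running from the pivot (240,208) to the knob at (385,145). The brass pad at (155,260) is pressed against the seated ring at (110,275). The tangential force of 2.4 N matches the spring at 0, so I'll hand in while still holding the knob.

```bash
python3 -c "
from h import *
print(order.hand_in())"
```

```text
the job is handed in; nothing more can be done
None
```

The 25 mm bore spacer is seated flat over the pin and released. The lever is held by its knob in line with the plate, with the jaw pad against the spacer, and the job was handed in at about 13 s.

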